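# Set the key-length gauge: swing it square, hold the leg at the mark and shut its cam lever

### The job

Swing the key gauge's bed round by its black post until it stands square over its base plate. Then slide the spring-loaded leg along the bed until its pointer meets the tip of the brass mark tab, and only there, while you hold the leg at the mark, squeeze its cam lever fully shut against the leg's upright plate. Finish while still holding it, pinching the leg's plate and the shut lever together with the pointer at the mark; leave the other things on the bench where they are.

Things in the scene. Friction and masses are not known exactly. Their poses are not given: they have to be found in the camera images.
- gauge: the gauge's dark steel base plate, bolted to the bench, 240 x 130 x 12 mm; origin at the centre of its underside, below the swivel axis (vertical). Its x axis is the long side; its y axis points to the side of the lever and mark tab. The aluminium bed (280 mm long along its own x, 70 mm wide, plus a 30 mm scale ledge on its +y side) turns on top of it; the bed's top face is 42 mm above the bench. At the bed's +x end stands a fixed block, its top 68 mm above the bench
- swivel (a joint): angle (rad) of the bed on the base plate, 0 = square (the bed's x axis along the base plate's x axis), positive anticlockwise from above. Starts at -0.8 to -0.35; limits -0.95 and 0.3. Stiff (1.3 N m of friction), stays where it is left
- post_grip (a point): centre of the black upright round post on the bed for swinging it, 14 mm diameter, 125 mm from the swivel axis at the bed's -x end, its top 98 mm above the bench; this point is 80 mm above the bench. Its axes are the bed's
- leg (a joint): how far (m) the sliding leg has moved along the bed's +x, 0 = home stop (where it starts and where its spring returns it), most 0.072. The spring pulls it home with 2 to 4 N; let go it goes back, even with the lever shut
- mark (a joint): where the brass mark tab is clamped on the scale, on the same scale as leg: the pointer meets the tab's tip when leg equals mark. 0.025 to 0.06; it cannot be shifted
- lever (a joint): angle (rad) of the cam lever: 0 = fully open, leaning 30 degrees outwards (to +y), 0.52 = fully shut, upright. Starts at 0 to 0.08. Takes about 3 to 4 N at its top to move, stays where it is left
- leg_grip (a point): point on the leg midway along its 40 mm length, on the bed's centre line (y = 0), 100 mm above the bench; axes are the bed's. At home it lies 30 mm to -x of the swivel axis, and moves with the leg
- bay: the leg's upright aluminium plate with its finger bay: a plate 40 mm wide along x, 8 mm thick (y -12 to -4 mm from leg_grip), from 62 to 119 mm above the bench. On its -y side two cheeks (4 mm thick, inner gap 32 mm along x, reaching out to y = -46 mm, 62 to 102 mm above the bench) form a bay in which one finger goes; pushing a cheek along x slides the leg. Origin under the leg on the bed's top face
- paddle: the cam lever's black flat paddle on the leg's +y side, 26 mm wide along x, 6 mm thick, hinged about an x axis at y = +10 mm from leg_grip and 66 mm above the bench (its origin), reaching 53 mm from the hinge. Its outer top edge is 39 mm to +y of leg_grip when open, its outer face 13 mm to +y when shut, so plate and shut lever together are 25 mm thick (y -12 to +13 mm)
- leg_pointer (a point): tip of the leg's thin steel pointer, which lies over the scale ledge 47 mm to +y of the leg's centre line; axes are the bed's
- mark_tip (a point): tip of the brass mark tab at the edge of the scale ledge (tab 10 x 12 x 7 mm); axes are the bed's
- key_long: long key, flat brass, 105 mm long, 5 mm thick, lying on the bench near the gauge; origin under the middle of its round bow
- key_short: short key, flat steel, 75 mm long, 5 mm thick, lying on the bench near the gauge; origin under its round bow
- padlock: brass padlock lying flat on the bench near the gauge, 80 x 50 x 20 mm; origin under its body
- oil: small white oil bottle, 44 mm diameter, 100 mm tall; origin at its foot
- file: flat file with wooden handle, 240 mm long, lying on the bench; origin under its middle
- brush: small bench brush, 150 mm long, lying; origin under it
- blanks_tray: grey three-compartment tray, 130 x 160 x 35 mm; origin under its centre

How it is judged:
On the way, in this order (a step that is already met when the one before it is completed fails the run):
1. the bed stands square over its base plate (value of joint swivel between -0.07 and 0.07 rad and value of joint lever below 0.2 rad), for 0.3 s.
2. the leg's pointer is held at the mark with the lever still open (x of leg_pointer in the frame of mark_tip between -0.004 and 0.004 m and value of joint lever below 0.2 rad), for 0.3 s.
3. the lever is shut with the leg still held at the mark (x of leg_pointer in the frame of mark_tip between -0.004 and 0.004 m and value of joint lever above 0.43 rad and contact force between each of bay, paddle and the fingers above 2 N), for 0.2 s.
At the end, for the whole second after the job is handed in: bed square over its base plate within 4 degrees, leg at rest with its pointer within 4 mm of the mark along the bed, cam lever shut to within 5 degrees (joint over 0.43 rad), and the fingers still pressing with over 2 N on both the leg's bay plate and the lever's paddle (all of step 3 and value of joint swivel between -0.07 and 0.07 rad and velocity of joint leg between -0.01 and 0.01 m/s); the arm keeps its last pose, push and grip.
It fails at once if the lever is being shut while the leg is more than 6 mm off the mark (value of joint lever above 0.25 rad and not (x of leg_pointer in the frame of mark_tip between -0.006 and 0.006 m)).
It fails at once if another thing on the bench is pushed more than 30 mm from its place (distance of any of key_long, key_short, padlock, oil, file, brush, blanks_tray from where it was at the start of the episode above 0.03 m).
It also fails if it takes over 50 s, if anything falls off the work surface, if the arm or the gripper's body presses on something with over 40 N, if the wrist force passes 120 N, or if a joint passes its speed limit or range.

### The arm

A 7-joint arm with a two-finger parallel gripper is mounted at the origin on the work surface. World frame = base frame: x ahead of the robot, y to its left, z up, the work surface at z = 0. Lengths are in m, angles in rad, forces in N, time in s.
With the tool pointing down it reaches from about 0.4 to 0.9 m from the base axis. Payload 5.5 kg.
Tool frame: the origin (TCP) lies on the centre line of the jaws, within the pads' length; the fingertips stand 14 mm ahead of it and the grasp point (between the pads) lies 5 mm behind it (nose_length is the distance from the TCP to the fingertips, in m); z points along the fingers, y is the direction in which the jaws open and shut (so a half turn about z gives the same grasp; the last joint's range is limited). The gripper opens to 92 mm and grips with 3 to 60 N. Pads are 19 mm wide; open, the fingers measure 130 mm over their backs; the gripper's body (75 mm by 190 mm) begins 47 mm behind the grasp point.
Start: joints at [1.581, 0.501, -0.427, 1.55, 0.221, 1.138, -0.21], TCP at [0.163, -0.629, 0.241] pointing down, gripper open.
Joint ranges: [-2.88, 2.88], [-0.31, 2.03], [-1.54, 1.56], [0.2, 2.42], [-1.41, 4.55], [0.19, 2.02], [-2.57, 2.57]. Speed limits (rad/s): [2.57, 2.57, 3.14, 3.14, 3.14, 3.14, 3.14].

### API

Orientations are given as a unit quaternion [x, y, z, w].
In Python, from plant import observe, camera, camera_model, job_done, nose_length gives the robot as it stands. The module is installed in compiled form; this text tells all that it offers.
- The arm moves only by the tool arm_command, never from a script. Its arguments are lists of equal length, an entry for each row: "grip": the gripper command: -1 is shut, 1 is fully open, values between are in proportion; "travel": the shift along the tool's x, y, z in mm, a list of three; "twist": the turn, a rotation vector about the tool's x, y, z in degrees, a list of three. A call has 1 to 12 rows; each row is the pose to reach, as a shift and turn from the pose commanded when the call began, along the tool's axes at that moment; what a row does not reach only later rows make up. A row lasts 1/8 s, in which the tool goes at most 62.5 mm and 10.7 degrees, less where a joint would pass 70% of its speed; a pose out of reach is approached as far as the arm can. A call with a gripper value outside its range is refused whole. The fingers move at their own pace and stop on an object; the grip force is fixed at half the most. Time passes only in rows, so rows that repeat a pose let the fingers close. It gives the time, the measured TCP pose, the force and the opening at its end, in the units of the state.
- observe(): the state, without advancing time (a new reading comes with each control period).
- camera(name): name is "scene" or "top" or "wrist"; returns (picture, depth): 420x560x3 uint8, blue, green, red; 420x560 float32, m along the optical axis (not along the pixel's ray), 0 where there is no reading.
- camera_model(name): a dict with "fx", "fy", "cx", "cy" (pixels), "origin" and "attitude" of the camera in the world. Camera axes: x right, y down, z forward; pixel columns grow to the right and rows downward; lengths in m; the calibration is good to about 2 mm. The wrist camera is an equidistant fisheye: a pixel r from the principal point sees the ray r / f radians off the axis. A picture is of the moment at which its call begins: read the wrist's pose just before it. camera_model takes no time and is no camera call; for the wrist camera it gives the pose at the moment of the call.
- job_done(): hands the job in, once; it reports no verdict.
The state is a dict: "time": time; "joint_positions": joint angles; "joint_vel": joint speeds; "joint_torque": joint torques, N m; "tool_pos": TCP position; "tool_rot": TCP orientation; "wrist_force": force on the tool from outside, world axes, zero at the start; "ft_torque": the same for the moment, N m; "finger_gap": opening from 0.0 (shut) to 1.0 (fully open).
Only numpy, scipy, OpenCV 4.12 (cv2) and the standard library are available. Lean on these libraries where they do the work, as an engineer would, in place of code of your own. Each camera call takes 0.05 s, during which the arm holds its last target. There are 200 camera calls.

## Working session

There is one attempt and no reset: what is moved stays moved. The work goes in short steps, Python scripts to look and compute and a tool call to move; the robot and the scene stay as the last step left them, time stands still between calls to the robot, and variables do not carry over. Pictures are saved under pics/ and viewed, about 8 in all and at most 12, crops included, and the job is handed in when it is done.

Besides the shell and the picture viewer there is one more tool, called after "Call:" as name(argument=value, ...) on one line, values as JSON. arm_command: Moves the arm, as the interface text tells. Its arguments: {"type":"object","properties":{"grip":{"type":"array"},"travel":{"type":"array"},"twist":{"type":"array"}},"required":["grip","travel","twist"]}

```bash
mkdir -p pics; cat > h.py <<'E'
import numpy as np, cv2
from plant import *
from scipy.spatial.transform import Rotation as R
def att(m):
    a=np.array(m["attitude"],float)
    return R.from_quat(a).as_matrix() if a.size==4 else a.reshape(3,3)
def cloud(name,d,m):
    v,u=np.mgrid[0:d.shape[0],0:d.shape[1]]
    p=np.stack([(u-m["cx"])/m["fx"]*d,(v-m["cy"])/m["fy"]*d,d],-1)
    return p@att(m).T+np.array(m["origin"])
E
python3 - <<'E'
from h import *
print(observe(),nose_length)
for n in("scene","top"):
    m=camera_model(n);print(n,m)
    im,d=camera(n);cv2.imwrite(f"pics/{n}0.png",im);np.savez(f"{n}0.npz",d=d,P=cloud(n,d,m))
E
```

```text
{'time': 0.0, 'joint_positions': array([ 1.58118632,  0.50180533, -0.42678575,  1.551442  ,  0.22079913,
        1.13830846, -0.21025218]), 'joint_vel': array([ 0.00093953,  0.00099765, -0.00126474,  0.0006981 , -0.00041498,
        0.00071564, -0.00239758]), 'joint_torque': array([ 2.29867583e-04, -5.66600132e+01, -5.81611678e+00, -2.79115534e+01,
       -6.86687417e-02,  3.04967514e-02,  2.01763378e-04]), 'tool_pos': array([ 0.16236568, -0.62870262,  0.23970784]), 'tool_rot': array([ 9.92015020e-01,  1.26116177e-01, -9.42242503e-05, -9.49410855e-04]), 'wrist_force': array([-0.81400639,  0.04010123, -0.2861859 ]), 'ft_torque': array([ 0.01560451, -0.01718626, -0.05498499]), 'finger_gap': 1.00289219265949} 0.014
scene {'fx': 436.75465957130217, 'fy': 436.75465957130217, 'cx': 271.68840414655784, 'cy': 210.41998707710354, 'origin': array([ 0.96810132, -0.63653606,  0.86643476]), 'attitude': array([ 0.88350242,  0.27913326, -0.11742048, -0.35738008])}
top {'fx': 404.68261508536443, 'fy': 404.68261508536443, 'cx': 277.6763489500419, 'cy': 208.71156904179358, 'origin': array([ 0.36685055, -0.01134885,  1.03379723]), 'attitude': array([ 0.70428829, -0.70305642,  0.07496256, -0.06379877])}
```

View pics/top0.png

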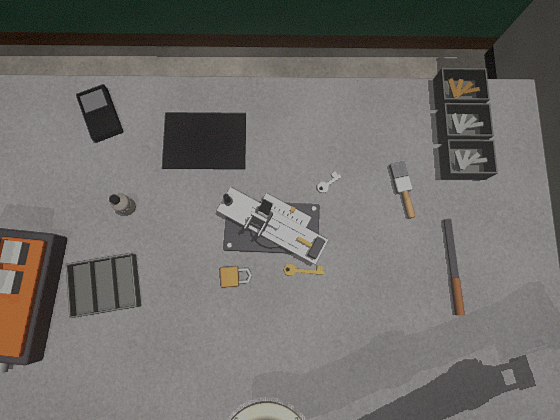

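View pics/scene0.png

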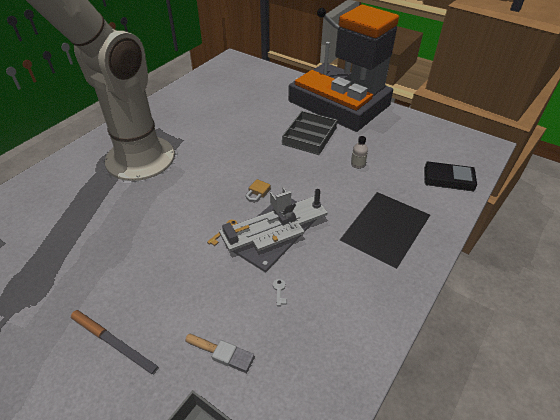

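Top view: the gauge is near (270,225), with the post at (228,199), leg at ~(262,215) and base plate corners at ~(318,205) and (224,248). The padlock at (230,276) and keys at (325,185) and (300,270) are close to it. Next I'll measure from depth.

```bash
python3 - <<'E'
from h import *
im=cv2.imread("pics/top0.png");P=np.load("top0.npz")["P"]
c=cv2.resize(im[175:290,205:345],None,fx=5.6,fy=5.0,interpolation=cv2.INTER_CUBIC);c=cv2.convertScaleAbs(c,alpha=1.7);cv2.imwrite("pics/topcrop.png",c)
sub=np.zeros(P.shape[:2],bool);sub[180:270,210:335]=1
for n in("top0","scene0"):
    P=np.load(n+".npz")["P"];q=P.reshape(-1,3)
    q=q[np.isfinite(q).all(1)]
    T=np.load("top0.npz")["P"][sub]
    lo=T[:,:2].min(0);hi=T[:,:2].max(0)
    q=q[((q[:,:2]>lo)&(q[:,:2]<hi)).all(1)]
    print(n,lo,hi)
    for a,b in((-.005,.005),(.008,.016),(.038,.046),(.064,.072),(.09,.103),(.11,.125)):
        s=q[(q[:,2]>a)&(q[:,2]<b)]
        if len(s)>3:
            r=cv2.minAreaRect(s[:,:2].astype(np.float32)*1000);print(a,b,len(s),s.mean(0).round(4),np.round(r[0],1),np.round(r[1],1),round(r[2],1))
    s=q[(q[:,2]>.08)];print(s[::max(1,len(s)//40)].round(3).tolist())
E
```

```text
top0 [ 0.36685055 -0.1767557 ] [0.6510972  0.15063112]
-0.005 0.005 7720 [ 0.496  -0.0175  0.0008] [509.3 -13.1] [283.4 327.3] 0.0
0.008 0.016 1469 [0.5021 0.0093 0.0125] [508.1 -28.9] [231.6 314.9] 8.4
0.038 0.046 2596 [ 0.5315 -0.0171  0.0426] [537.8 -19.1] [279.8 100.5] 61.4
0.064 0.072 249 [ 0.4816 -0.0847  0.0682] [512.1 -11. ] [256.7  68.7] 62.4
0.09 0.103 127 [0.5445 0.0353 0.0976] [549.4  54.5] [120.7  72.5] 61.8
0.11 0.125 104 [0.543  0.0116 0.117 ] [548.8   9.1] [38.8 47.3] 61.6
[[0.588, 0.101, 0.099], [0.586, 0.094, 0.1], [0.581, 0.103, 0.097], [0.578, 0.096, 0.099], [0.573, 0.008, 0.113], [0.571, 0.001, 0.111], [0.568, 0.013, 0.102], [0.565, -0.006, 0.116], [0.564, -0.001, 0.11], [0.564, 0.008, 0.102], [0.561, -0.01, 0.116], [0.561, 0.001, 0.105], [0.561, 0.011, 0.092], [0.558, -0.008, 0.108], [0.557, 0.001, 0.1], [0.557, 0.011, 0.088], [0.554, -0.008, 0.101], [0.553, -0.001, 0.095], [0.552, 0.001, 0.09], [0.55, -0.001, 0.088], [0.548, 0.002, 0.083], [0.538, 0.024, 0.123], [0.536, 0.024, 0.122], [0.534, 0.024, 0.122], [0.535, 0.032, 0.099], [0.532, 0.012, 0.12], [0.53, 0.
[... 1093 characters left out ...]
3, 0.002, 0.12], [0.538, 0.019, 0.115], [0.59, 0.094, 0.085], [0.528, 0.002, 0.12], [0.541, 0.023, 0.11], [0.513, 0.007, 0.104], [0.535, 0.019, 0.107], [0.505, 0.01, 0.094], [0.532, 0.011, 0.108], [0.544, 0.033, 0.097], [0.53, 0.005, 0.108], [0.542, 0.026, 0.098], [0.529, 0.001, 0.108], [0.54, 0.025, 0.094], [0.527, -0.001, 0.104], [0.539, 0.022, 0.093], [0.526, 0.001, 0.099], [0.539, 0.023, 0.088], [0.527, 0.004, 0.093], [0.539, 0.028, 0.08], [0.531, 0.007, 0.09], [0.57, 0.006, 0.113], [0.533, 0.009, 0.085], [0.574, 0.004, 0.113], [0.565, -0.008, 0.115], [0.529, 0.002, 0.082], [0.57, 0.012, 0.097], [0.569, 0.009, 0.096], [0.551, -0.005, 0.09], [0.549, -0.006, 0.086], [0.554, -0.005, 0.084]]
```

View pics/topcrop.png

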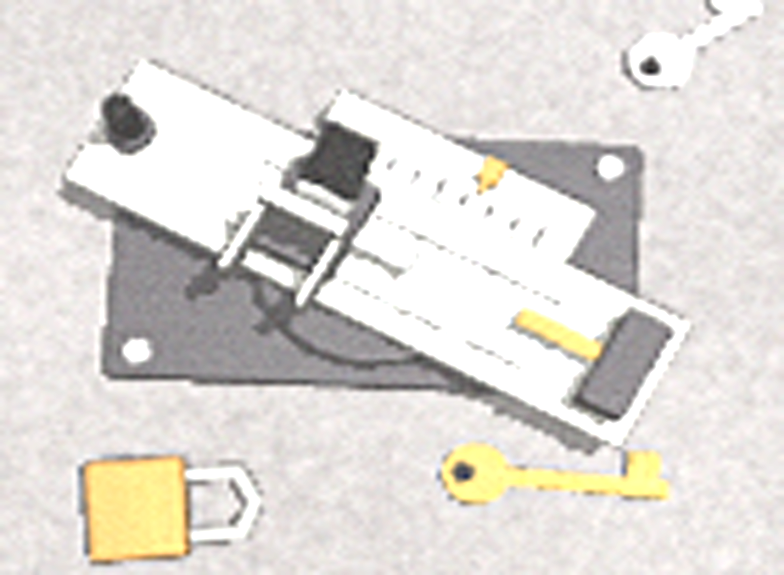

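Crop: the post is at the upper left, the black paddle at (340,160), the cheeks open to the lower left, the brass tab at ~(490,175) and the fixed block at the lower right. I'll fit the base plate's yaw and work out the approach move.

```bash
cat >> h.py <<'E'
def toolmove(tgt,yaw_y=None,s=None):
    """tgt world pos of TCP; yaw_y world angle(deg) of tool y. -> mm, deg in tool axes (tool down)"""
    s=s or observe();r=R.from_quat(s["tool_rot"])
    t=r.inv().apply(np.array(tgt)-s["tool_pos"])*1000
    if yaw_y is None:return t
    a=np.radians(yaw_y);y=[np.cos(a),np.sin(a),0];z=[0,0,-1];x=np.cross(y,z)
    return t,np.degrees((r.inv()*R.from_matrix(np.stack([x,y,z],1))).as_rotvec())
E
python3 - <<'E'
from h import *
from scipy.optimize import minimize
A=np.array([.525,-.0123])
for n in("top0","scene0"):
    q=np.load(n+".npz")["P"].reshape(-1,3)
    s=q[(q[:,2]>.009)&(q[:,2]<.0145)&(np.hypot(*(q[:,:2]-A).T)<.138)][:,:2]
    g=q[(abs(q[:,2])<.004)&(np.hypot(*(q[:,:2]-A).T)<.16)][:,:2]
    best=[]
    def sc(a,c):
        c_,s_=np.cos(a),np.sin(a);f=lambda p:np.maximum(abs((p-c)@[c_,s_])-.12,abs((p-c)@[-s_,c_])-.065)
        return (f(s)>.001).sum()+(f(g)<-.001).sum()
    for a in np.radians(np.arange(-105,-75,.5)):
        for dx in np.arange(-6,6.1,2):
            for dy in np.arange(-6,6.1,2):best.append((sc(a,A+np.array([dx,dy])/1e3),np.degrees(a),dx,dy))
    best.sort();b=np.array(best[:15]);print(n,len(s),b[:4].round(1).tolist(),b[:,1:].mean(0))
    # bed rect
    s=q[(q[:,2]>.04)&(q[:,2]<.0445)&(np.hypot(*(q[:,:2]-A).T)<.16)][:,:2]
    print(cv2.minAreaRect((s*1000).astype(np.float32)))
    p=q[(q[:,2]>.09)&(q[:,2]<.101)&(np.hypot(*(q[:,:2]-[.585,.097]).T)<.02)];print("post",p.mean(0),p.min(0),p.max(0))
print(toolmove([.585,.097,.16],-28.5),toolmove([.585,.097,.077],-28.5))
E
```

```text
top0 1142 [[35.0, -92.5, 0.0, 0.0], [35.0, -92.5, 0.0, 2.0], [35.0, -92.0, 0.0, 0.0], [35.0, -92.0, 0.0, 2.0]] [-92.2   0.    0.4]
((537.6043701171875, -18.970703125), (279.75341796875, 100.11177062988281), 61.38367462158203)
post [0.58313096 0.09745669 0.09733708] [0.5775322  0.09153803 0.09128608] [0.58840122 0.1034109  0.09997603]
scene0 845 [[70.0, -93.0, 0.0, 2.0], [72.0, -92.5, 0.0, 2.0], [77.0, -92.0, 0.0, 2.0], [83.0, -93.0, 0.0, 0.0]] [-92.3         -0.66666667   1.6       ]
((539.506103515625, -20.107635498046875), (279.81695556640625, 102.0562973022461), 61.31550979614258)
post [0.58628633 0.09536116 0.09550807] [0.57976585 0.08975673 0.09124811] [0.59173406 0.10416634 0.09970355]
(array([ 590.74744651, -596.80098687,   80.85348476]), array([-9.50266221e-02, -4.39551374e-02, -4.70123078e+01])) (array([ 590.74405741, -596.65357393,  163.85335379]), array([-9.50266221e-02, -4.39551374e-02, -4.70123078e+01]))
```

Call:
arm_command(grip=[1,1,1,1,1,1,1,1,1,1,1,1], travel=[[590.7,-596.8,80],[590.7,-596.8,80],[590.7,-596.8,80],[590.7,-596.8,80],[590.7,-596.8,80],[590.7,-596.8,80],[590.7,-596.8,80],[590.7,-596.8,80],[590.7,-596.8,80],[590.7,-596.8,80],[590.7,-596.8,80],[590.7,-596.8,80]], twist=[[0,0,-47],[0,0,-47],[0,0,-47],[0,0,-47],[0,0,-47],[0,0,-47],[0,0,-47],[0,0,-47],[0,0,-47],[0,0,-47],[0,0,-47],[0,0,-47]])

```text
time: 1.6
tool_pos: [0.539, 0.0172, 0.1691]
tool_rot: [0.86, 0.511, -0.0, 0.0]
wrist_force: [1.0, -0.5, -0.8]
finger_gap: 0.999
```

```bash
python3 - <<'E'
from h import *
print(toolmove([.585,.0966,.077],-28.7), observe()["joint_positions"].round(2))
E
```

```text
(array([91.7467606 ,  2.42203574, 92.05081688]), array([-0.00657206,  0.0295272 ,  0.14489323])) [ 0.56  0.48 -0.81  1.89  0.43  0.96 -0.95]
```

Call:
arm_command(grip=[1,1,1], travel=[[60,2,0],[92,2.5,30],[92,2.5,45]], twist=[[0,0,0],[0,0,0],[0,0,0]])

```text
time: 1.98
tool_pos: [0.584, 0.0991, 0.123]
tool_rot: [0.858, 0.513, -0.0, -0.001]
wrist_force: [0.2, -0.3, 1.0]
finger_gap: 1.002
```

```bash
python3 - <<'E'
from h import *
print(toolmove([.585,.0966,.077],-28.7))
m=camera_model("wrist");print(m)
im,d=camera("wrist");cv2.imwrite("pics/w1.png",cv2.convertScaleAbs(im,alpha=1.5));np.savez("w1.npz",d=d)
E
```

```text
(array([-1.76556575,  2.18249976, 45.97420096]), array([-0.13603148, -0.05837627,  0.46206771]))
{'fx': 325.19226210127806, 'fy': 325.19226210127806, 'cx': 284.8409764707724, 'cy': 208.1436694544644, 'origin': array([0.62363197, 0.16988228, 0.26762813]), 'attitude': array([ 0.95879273, -0.24111752, -0.03763331,  0.14547363])}
```

View pics/w1.png

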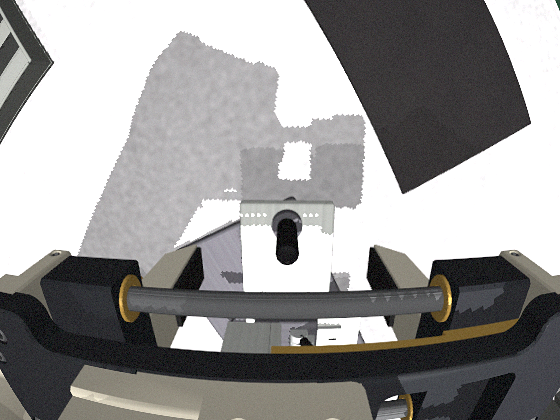

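Wrist view: the post at (287,225) is centred between the open fingers, and the bed is clear below. I'll descend and grip.

Call:
arm_command(grip=[1,1,-1,-1,-1,-1,-1,-1], travel=[[-2,2,30],[-2,2,46],[-2,2,46],[-2,2,46],[-2,2,46],[-2,2,46],[-2,2,46],[-2,2,46]], twist=[[0,0,0],[0,0,0],[0,0,0],[0,0,0],[0,0,0],[0,0,0],[0,0,0],[0,0,0]])

```text
time: 3.02
tool_pos: [0.5854, 0.0928, 0.0787]
tool_rot: [0.859, 0.511, 0.0, 0.0]
wrist_force: [0.1, -0.4, -0.2]
finger_gap: 0.395
```

```bash
python3 - <<'E'
from h import *
s=observe();print(s["tool_pos"],s["finger_gap"]*92,s["wrist_force"])
A=np.array([.525,-.0123]);p=s["tool_pos"][:2]-A;print(np.hypot(*p),np.degrees(np.arctan2(*p[::-1])))
r=R.from_quat(s["tool_rot"])
for k in np.linspace(0,26.4,9)[1:]:
    a=np.radians(k);q=np.array([[np.cos(a),-np.sin(a)],[np.sin(a),np.cos(a)]])@p-p
    print(r.inv().apply([*q*1000,0]).round(1),round(-k,1))
E
```

```text
[0.585361   0.09278924 0.07871562] 36.30810774498373 [ 0.09733981 -0.38343411 -0.15030445]
0.12119075433599463 60.12786511697902
[-0. -7. -0.] -3.3
[ -0.5 -13.9  -0. ] -6.6
[ -1.3 -20.9  -0. ] -9.9
[ -2.5 -27.7  -0. ] -13.2
[ -4.2 -34.5  -0. ] -16.5
[ -6.2 -41.2  -0. ] -19.8
[ -8.6 -47.8  -0. ] -23.1
[-11.4 -54.2  -0. ] -26.4
```

Call:
arm_command(grip=[-1,-1,-1,-1,-1,-1], travel=[[3,0,0],[3,0,0],[3,0,0],[3,0,0],[3,0,0],[3,0,0]], twist=[[0,0,0],[0,0,0],[0,0,0],[0,0,0],[0,0,0],[0,0,0]])

```text
time: 3.78
tool_pos: [0.5846, 0.0973, 0.0786]
tool_rot: [0.859, 0.512, -0.001, -0.001]
wrist_force: [-6.0, 2.3, 5.1]
finger_gap: 0.148
```

Call:
arm_command(grip=[-1,-1,-1,-1,-1,-1,-1,-1,-1,-1,-1,-1], travel=[[-0.1,-4.8,0],[-0.4,-9.6,0],[-0.8,-14.4,0],[-1.5,-19.1,0],[-2.3,-23.9,0],[-3.3,-28.5,0],[-4.5,-33.2,0],[-5.9,-37.8,0],[-7.4,-42.3,0],[-9.1,-46.8,0],[-11,-51.2,0],[-13,-55.6,0]], twist=[[0,0,-2.2],[0,0,-4.4],[0,0,-6.6],[0,0,-8.8],[0,0,-11],[0,0,-13.2],[0,0,-15.4],[0,0,-17.6],[0,0,-19.8],[0,0,-22],[0,0,-24.2],[0,0,-26.4]])

```text
time: 5.28
tool_pos: [0.535, 0.112, 0.0786]
tool_rot: [0.719, 0.695, 0.004, 0.001]
wrist_force: [11.0, 5.5, -13.1]
finger_gap: 0.146
```

```bash
cat > bed.py <<'E'
from h import *
def bed(n="top"):
    m=camera_model(n);im,d=camera(n);q=cloud(n,d,m).reshape(-1,3);A=np.array([.525,-.0123])
    s=q[(q[:,2]>.0395)&(q[:,2]<.0445)&(np.hypot(*(q[:,:2]-A).T)<.16)][:,:2]
    print(n,len(s),cv2.minAreaRect((s*1000).astype(np.float32)));return im,q
E
python3 - <<'E'
from bed import *
im,q=bed("scene");cv2.imwrite("pics/s2.png",im);bed("top")
s=observe();print(s["tool_pos"],s["wrist_force"],s["finger_gap"]);p=s["tool_pos"][:2]-[.525,-.0123];print(np.hypot(*p),np.degrees(np.arctan2(*p[::-1])))
E
```

```text
scene 1537 ((540.6724853515625, -13.61273193359375), (282.0036926269531, 100.9936752319336), 85.4071044921875)
top 447 ((557.5167846679688, -90.81446838378906), (176.5919189453125, 51.381839752197266), 55.08356475830078)
[0.53426062 0.11206464 0.07863799] [  8.6643856    4.55740004 -11.25568908] 0.14603678147844523
0.12470895278311185 85.74141944264161
```

Call:
arm_command(grip=[-1,-1,-1,-1,-1], travel=[[0,-3,0],[0,-5.5,0],[0,-5.5,0],[0,-5.5,0],[0,-5.5,0]], twist=[[0,0,-1],[0,0,-2],[0,0,-2],[0,0,-2],[0,0,-2]])

```text
time: 6.0
tool_pos: [0.5291, 0.1123, 0.0786]
tool_rot: [0.707, 0.707, 0.003, 0.0]
wrist_force: [8.9, 4.7, -12.4]
finger_gap: 0.147
```

```bash
python3 - <<'E'
from bed import *
bed("scene")
s=observe();print(s["tool_pos"],s["wrist_force"],s["finger_gap"]);p=s["tool_pos"][:2]-[.525,-.0123];print(np.hypot(*p),np.degrees(np.arctan2(*p[::-1])))
E
```

```text
scene 1560 ((540.8304443359375, -13.32159423828125), (281.1668395996094, 101.05961608886719), 88.32561492919922)
[0.52907798 0.11232317 0.07860491] [  9.33931596   4.75335511 -12.27576383] 0.14649133969426803
0.12468987116935568 88.12581029020443
```

Call:
arm_command(grip=[0,1,1,1,1,1,1,1,1,1,1,1], travel=[[0,0,0],[0,0,0],[0,0,0],[0,0,-60],[-30,0,-100],[-60,0,-100],[-90,0,-100],[-120,0,-100],[-142,0,-100],[-142,0,-100],[-142,0,-100],[-142,0,-100]], twist=[[0,0,0],[0,0,0],[0,0,0],[0,0,0],[0,0,10],[0,0,20],[0,0,30],[0,0,40],[0,0,50],[0,0,60],[0,0,70],[0,0,80]])

```text
time: 7.55
tool_pos: [0.5256, -0.0314, 0.1787]
tool_rot: [0.997, 0.083, -0.0, 0.0]
wrist_force: [0.3, -0.2, -0.5]
finger_gap: 1.001
```

Call:
arm_command(grip=[1,1,1,1,1,1,1,1,1,1], travel=[[0,0,0],[0,0,0],[0,0,0],[0,0,0],[0,0,0],[0,0,0],[0,0,0],[0,0,0],[0,0,0],[0,0,0]], twist=[[0,0,10],[0,0,20],[0,0,30],[0,0,40],[0,0,50],[0,0,60],[0,0,70],[0,0,80],[0,0,90],[0,0,98]])

```text
time: 8.8
tool_pos: [0.5212, -0.0321, 0.1725]
tool_rot: [0.789, -0.615, -0.012, 0.006]
wrist_force: [-1.0, -0.4, -2.2]
finger_gap: 1.003
```

```bash
python3 - <<'E'
from bed import *
s=observe();print({k:np.round(v,3) for k,v in s.items()})
m=camera_model("wrist");print(m)
im,d=camera("wrist");cv2.imwrite("pics/w2.png",cv2.convertScaleAbs(im,alpha=.9));np.savez("w2.npz",d=d,im=im,m=m,allow_pickle=True)
bed("scene")
E
```

```text
{'time': np.float64(8.8), 'joint_positions': array([-0.582,  0.423,  0.742,  1.943, -0.354,  0.938, -2.558]), 'joint_vel': array([-1.668,  0.472,  2.191,  0.035, -1.168,  0.252,  0.057]), 'joint_torque': array([  6.48 , -48.578,   2.651, -26.198,   1.493,  -0.42 ,  -0.073]), 'tool_pos': array([ 0.521, -0.032,  0.173]), 'tool_rot': array([ 0.789, -0.615, -0.012,  0.006]), 'wrist_force': array([-1.024, -0.354, -2.202]), 'ft_torque': array([ 0.115, -0.002, -0.029]), 'finger_gap': np.float64(1.003)}
{'fx': 325.19226210127806, 'fy': 325.19226210127806, 'cx': 284.8409764707724, 'cy': 208.1436694544644, 'origin': array([ 0.54602187, -0.11116939,  0.31614948]), 'attitude': array([-0.11936449,  0.98048559,  0.15299576, -0.03150267])}
scene 1482 ((540.9686279296875, -13.360321044921875), (280.7832336425781, 101.3904800415039), 88.19705963134766)
```

View pics/w2.png

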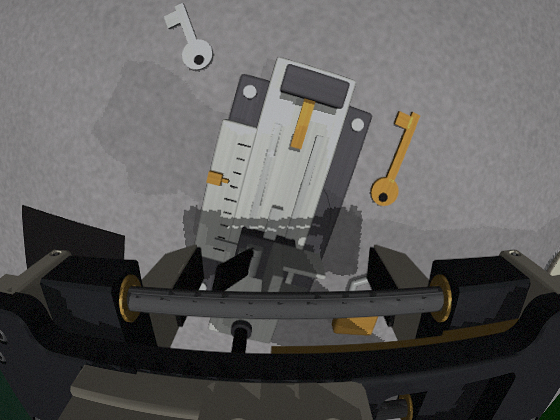

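The wrist view shows the brass tab at (215,178) with its tip at ~(229,181), and the leg at ~(255,260), partly behind the hand. j7 is at its limit, so I'll back off, pull back and take a still picture.

Call:
arm_command(grip=[1,1,1,1], travel=[[-30,0,-20],[-60,0,-40],[-60,0,-40],[-60,0,-40]], twist=[[0,0,-10],[0,0,-20],[0,0,-20],[0,0,-20]])

```text
time: 9.4
tool_pos: [0.5078, 0.025, 0.2126]
tool_rot: [0.884, -0.467, -0.013, 0.004]
wrist_force: [0.0, 0.1, 0.6]
finger_gap: 0.999
```

```bash
python3 - <<'E'
from bed import *
s=observe();print({k:np.round(v,3) for k,v in s.items() if k in("time","joint_positions","joint_vel","tool_pos","tool_rot")})
m=camera_model("wrist");print(m)
im,d=camera("wrist");np.savez("w3.npz",d=d,im=im,o=m["origin"],a=att(m))
# project leg pointer home guess: bed frame
A=np.array([.525,-.0123]);b=np.radians(-92);bx=np.array([np.cos(b),np.sin(b)]);by=np.array([-bx[1],bx[0]])
def proj(p):
    c=att(m).T@(np.array(p)-m["origin"]);th=np.arctan2(np.hypot(c[0],c[1]),c[2]);k=th*m["fx"]/np.hypot(c[0],c[1]);return c[0]*k+m["cx"],c[1]*k+m["cy"]
u=np.array(proj([*(A-.0*bx+.05*by),.045]));print(u,[d.min(),d.max()])
x0,y0=int(np.clip(u[0]-65,0,430)),int(np.clip(u[1]-55,0,310))
c=cv2.resize(im[y0:y0+110,x0:x0+140],None,fx=5.5,fy=5.5,interpolation=cv2.INTER_CUBIC);cv2.imwrite("pics/w3.png",c);print(x0,y0)
E
```

```text
{'time': np.float64(9.4), 'joint_positions': array([-0.658,  0.315,  0.673,  1.938, -0.238,  0.995, -2.416]), 'joint_vel': array([-0.004,  0.017,  0.04 ,  0.007, -0.008,  0.002,  0.   ]), 'tool_pos': array([0.508, 0.025, 0.213]), 'tool_rot': array([ 0.884, -0.467, -0.013,  0.004])}
{'fx': 325.19226210127806, 'fy': 325.19226210127806, 'cx': 284.8409764707724, 'cy': 208.1436694544644, 'origin': array([ 0.55845354, -0.04244354,  0.35558285]), 'attitude': array([-0.28943642,  0.94372248,  0.14961741, -0.05682488])}
[246.74262442 119.05989912] [np.float32(0.0), np.float32(0.732846)]
181 64
```

View pics/w3.png

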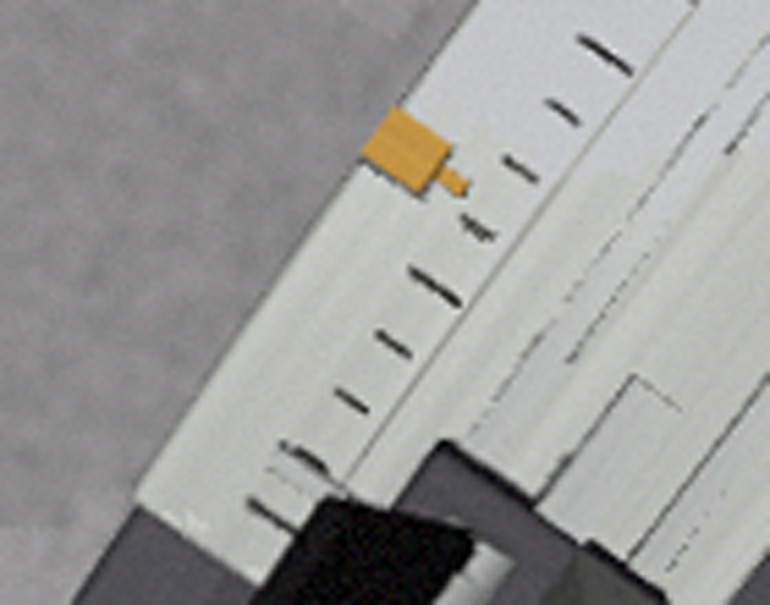

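Crop: the brass tab's tip is at ~(463,188). The thin steel pointer emerges beside the paddle at ~(270,470)–(320,495), and the scale ticks run between them. I'll convert those to the bed frame.

```bash
python3 - <<'E'
from bed import *
f=np.load("w3.npz");o,a,d=f["o"],f["a"],f["d"];m=camera_model("wrist")
A=np.array([.525,-.0123])
def ray(u,v):
    x,y=u-m["cx"],v-m["cy"];r=np.hypot(x,y);t=r/m["fx"];return a@np.array([np.sin(t)*x/r,np.sin(t)*y/r,np.cos(t)])
def at(cx,cy,z):
    u,v=181+cx/5.5,64+cy/5.5;q=ray(u,v);p=o+q*(z-o[2])/q[2];return p,(u,v)
e1,e2=at(137,500,.042)[0],at(475,5,.042)[0]  # ledge edge
v=(e2-e1)[:2];b=np.arctan2(v[1],v[0]);print("ledge angle",np.degrees(b))
b=np.radians(-92);bx=np.array([np.cos(b),np.sin(b)]);by=np.array([-bx[1],bx[0]])
for n,cx,cy,z in[("tabtip",463,188,.046),("tabbody",405,150,.049),("ptip?",268,468,.046),("ptip2",290,480,.046),("ptip3",318,490,.046),("t",305,455,.042),("t",435,287,.042),("t",605,55,.042),("edge",137,500,.042),("edge2",475,5,.042),("paddletop",330,500,.115),("paddletopR",470,545,.115)]:
    p,(u,w)=at(cx,cy,z);D=d[int(round(w)),int(round(u))];q=ray(u,w);pd=o+q*D/(q@a[:,2])
    print(n,(np.array([bx,by])@(p[:2]-A)*1000).round(1),"depth z",pd[2].round(4),(np.array([bx,by])@(pd[:2]-A)*1000).round(1))
# stepped depth above ledge near pointer
c=f["im"][64:174,181:321];z=np.zeros(c.shape[:2])
for i in range(110):
    for j in range(140):
        D=d[64+i,181+j];q=ray(181+j,64+i);z[i,j]=(o+q*D/(q@a[:,2]))[2]*1000
print(z[80:94:1,44:66].round(0).astype(int))
cc=cv2.resize(c[72:100,36:76],None,fx=18,fy=18,interpolation=cv2.INTER_CUBIC);cv2.imwrite("pics/w3b.png",cv2.normalize(cc,None,0,330,cv2.NORM_MINMAX))
E
```

```text
ledge angle -91.17355153037309
tabtip [26.3 47.4] depth z 0.0421 [26.3 47.5]
tabbody [25.9 59.1] depth z 0.0496 [25.9 59. ]
ptip? [-33.   46.8] depth z 0.0489 [-32.5  46.7]
ptip2 [-32.6  42.4] depth z 0.0474 [-32.3  42.4]
ptip3 [-31.2  37.3] depth z 0.0493 [-30.5  37.3]
t [-28.1  42.8] depth z 0.0431 [-27.9  42.8]
t [ 9.4 41.3] depth z 0.0428 [ 9.4 41.3]
t [59.5 41.7] depth z 0.0445 [59.2 41.6]
edge [-52.3  63.4] depth z 0.042 [-52.3  63.4]
edge2 [53.5 64.9] depth z 0.0405 [53.6 65. ]
paddletop [-18.   34.6] depth z 0.1139 [-18.2  34.6]
paddletopR [-11.9  15.4] depth z 0.0751 [-18.7  12.2]
[[ 42  43  41  43  42  42  42  43  43  42  42  42  42  43  43  44  43  42
   42  42  43  43]
 [ 42  43  43  43  41  43  43  45  44  42  42  42  42  43  43  43  43  44
   43  43  43  42]
 [ 42  42  44  43  43  44  49  48  47  42  43  44  43  41  42  43  44  41
   43  44  41  42]
 [ 43  41  42  42  43  49  49  48  48  47  44  43  43  42  43  43  43  43
   43  43  43  43]
 [ 43  41  43  43  42  48  49  48  48  49  49  47  44  44  43  42  44  43
   43  43  44  42]
 [ 42  43  44  42  43  49  48  49  49  48  49  48  49  43  43  42  43  42
   43  43  41  43]
 [ 43  44  43  43  42  42  48  48  49  49  50  48  49  48  46  42  43  44
   43  43  43  43]
 [ 43  42  42  41  42  42  43  43  48  47  49  49  48  49  49  47  44  43
   44  42  42  43]
 [ 42  43  43  42  43  43  44  43  43  49  48  49  49  48  48  48  49  46
   42  43  43  44]
 [ 43  43  43  41  42  43  42  42  43  43  43  49  49  49  49  49  47  49
   48  47  45  42]
 [ 43  44  43  42  43  41  42  42  42  42  44  44  50  48  49 112 114 113
  111 109  48  46]
 [ 42  43  42  42  42  43  43  43  42  42  43  45  43  47 113 115 114 114
  115 113 110 110]
 [ 44  42  44  43  43  42  43  43  43  42  43  42  43 114 114 114 114 115
  113 113 112 111]
 [ 42  42  42  44  43  42  43  43  43  43  43  43 114 113 114 114 115 116
  115 114 115 112]]
```

View pics/w3b.png

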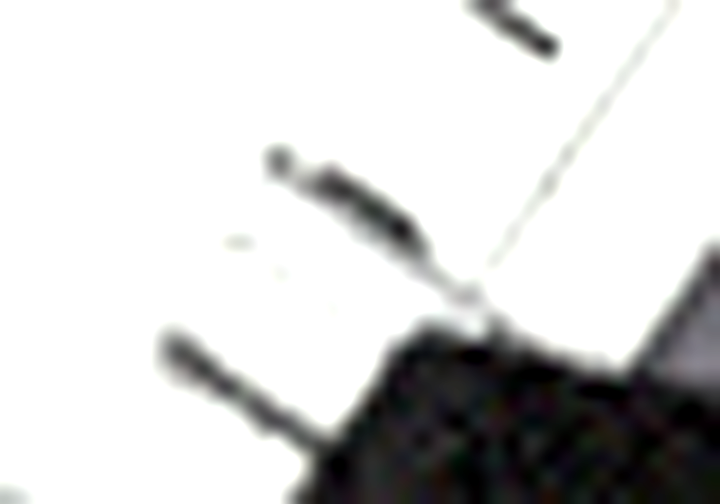

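Wrist depth gives the pointer tip at bed x ≈ −30.4 mm and the tab tip at +26.3 mm, so the leg needs about 56.7 mm of travel. I'll turn back to the natural wrist side and go above the leg.

Call:
arm_command(grip=[0.74,0.74,0.74,0.74,0.74,0.74,0.74], travel=[[0,0,0],[0,0,0],[0,0,0],[0,0,0],[0,0,0],[0,0,0],[0,0,0]], twist=[[0,0,-10],[0,0,-20],[0,0,-30],[0,0,-40],[0,0,-50],[0,0,-60],[0,0,-70]])

```text
time: 10.32
tool_pos: [0.5076, 0.024, 0.212]
tool_rot: [0.992, 0.126, -0.014, -0.003]
wrist_force: [0.5, -0.1, -0.0]
finger_gap: 0.869
```

Call:
arm_command(grip=[0.74,0.74,0.74,0.74,0.74,0.74,0.74,0.74], travel=[[0,0,0],[0,0,0],[0,0,0],[0,0,0],[0,0,0],[0,0,0],[0,0,0],[0,0,0]], twist=[[0,0,-10],[0,0,-20],[0,0,-30],[0,0,-40],[0,0,-50],[0,0,-60],[0,0,-70],[0,0,-74]])

```text
time: 11.32
tool_pos: [0.5076, 0.024, 0.212]
tool_rot: [0.717, 0.697, -0.009, -0.011]
wrist_force: [0.9, -0.0, -0.4]
finger_gap: 0.866
```

```bash
python3 - <<'E'
from h import *
s=observe();print(s["time"],s["joint_positions"].round(2),s["joint_vel"].round(2),s["tool_pos"],s["tool_rot"].round(3),s["finger_gap"])
print(toolmove([.538,.0173,.150],-2));print(toolmove([.538,.0173,.095],-2))
E
```

```text
11.325 [-0.29  0.27  0.23  1.93 -0.08  0.98 -0.05] [ 0.07 -0.   -0.08 -0.    0.03 -0.    0.5 ] [0.50763458 0.02399878 0.21198192] [ 0.717  0.697 -0.009 -0.011] 0.8656251643824835
(array([-5.99200063, 32.32772378, 61.05492752]), array([-1.66159164, -0.14526399,  0.3662169 ]))
(array([ -6.13652044,  33.92205551, 116.03162459]), array([-1.66159164, -0.14526399,  0.3662169 ]))
```

Call:
arm_command(grip=[0.74,0.74,0.74], travel=[[-6,32.5,40],[-6,32.5,62],[-6,32.5,62]], twist=[[-1.7,-0.1,0.4],[-1.7,-0.1,0.4],[-1.7,-0.1,0.4]])

```text
time: 11.7
tool_pos: [0.5365, 0.0173, 0.1474]
tool_rot: [0.721, 0.693, -0.001, -0.001]
wrist_force: [-0.4, -0.5, 0.7]
finger_gap: 0.87
```

```bash
python3 - <<'E'
from h import *
s=observe();print(s["tool_pos"],s["tool_rot"].round(3))
print(toolmove([.538,.0173,.095],-2))
im,d=camera("wrist");cv2.imwrite("pics/w4.png",im)
im2,d=camera("scene");c=cv2.resize(im2[130:290,180:370],None,fx=2.4,fy=2.4,interpolation=cv2.INTER_CUBIC)
w=cv2.resize(im[200:400,150:430],(456,326))
cv2.imwrite("pics/c4.png",np.vstack([w[:216],c]))
E
```

```text
[0.53654297 0.01731859 0.14740951] [ 0.721  0.693 -0.001 -0.001]
(array([3.17791889e-02, 1.64505675e+00, 5.24039383e+01]), array([-0.20596524, -0.00705739, -0.22012907]))
```

View pics/c4.png

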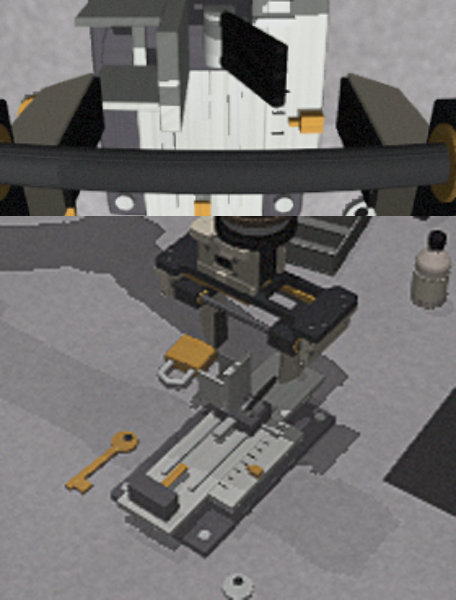

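The wrist/scene views show the fingers straddling plate and paddle. I'll check the bay's position numerically from wrist depth before going down.

```bash
cat > leg.py <<'E'
from h import *
A=np.array([.525,-.0123]);b=np.radians(-91.9);bx=np.array([np.cos(b),np.sin(b)]);by=np.array([-bx[1],bx[0]])
def wcloud():
    m=camera_model("wrist");im,d=camera("wrist");v,u=np.mgrid[0:420,0:560];x,y=u-m["cx"],v-m["cy"];r=np.hypot(x,y)+1e-9;t=r/m["fx"]
    p=np.stack([np.tan(t)*x/r*d,np.tan(t)*y/r*d,d],-1)@att(m).T+np.array(m["origin"])
    return im,d,np.concatenate([(p[...,:2]-A)@np.stack([bx,by],1)*1000,p[...,2:]*1000],-1)
def tcp():
    s=observe();p=s["tool_pos"][:2]-A;return s["time"],(p@bx*1000).round(1),(p@by*1000).round(1),(s["tool_pos"][2]*1000).round(1),s["wrist_force"].round(1),s["finger_gap"].round(3)
E
python3 - <<'E'
from leg import *
print(tcp());im,d,q=wcloud();q=q[(d>.02)&(q[...,0]>-70)&(q[...,0]<50)&(abs(q[...,1])<60)]
for a,c in((99,105),(110,116),(116,122),(46.5,50.5)):
    s=q[(q[:,2]>a)&(q[:,2]<c)];print(a,c,len(s),np.percentile(s,[1,50,99],axis=0).round(1).tolist())
s=q[(q[:,2]>99)&(q[:,2]<104)&(q[:,1]<-14)];print(np.histogram(s[:,0],np.arange(-60,10,2)))
E
```

```text
Traceback (most recent call last):
  File "leg.py", line 8, in tcp
    s=observe();p=s["tool_pos"][:2]-A;return s["time"],(p@bx*1000).round(1),(p@by*1000).round(1),(s["tool_pos"][2]*1000).round(1),s["wrist_force"].round(1),s["finger_gap"].round(3)
                                                                                                                                                            ^^^^^^^^^^^^^^^^^^^^^
AttributeError: 'float' object has no attribute 'round'
```

```bash
sed -i 's/s\["finger_gap"\].round(3)/round(float(s["finger_gap"]),3)/' leg.py
python3 - <<'E'
from leg import *
print(tcp());im,d,q=wcloud();q=q[(d>.02)&(q[...,0]>-70)&(q[...,0]<50)&(abs(q[...,1])<60)]
for a,c in((99,105),(110,116),(116,122),(46.5,50.5)):
    s=q[(q[:,2]>a)&(q[:,2]<c)];print(a,c,len(s),np.percentile(s,[1,50,99],axis=0).round(1).tolist() if len(s) else 0)
s=q[(q[:,2]>99)&(q[:,2]<104)&(q[:,1]<-14)];print(np.histogram(s[:,0],np.arange(-60,10,2)))
E
```

```text
(11.8, np.float64(-30.7), np.float64(12.5), np.float64(149.9), array([0.9, 0.3, 0.3]), 0.871)
99 105 877 [[-50.5, -43.4, 99.0], [-41.9, -18.8, 102.3], [-10.6, 28.3, 104.7]]
110 116 558 [[-50.3, -9.1, 110.1], [-32.5, 31.6, 113.7], [-15.0, 36.1, 115.8]]
116 122 840 [[-50.2, -10.8, 116.5], [-31.6, -6.7, 119.5], [-11.5, -2.8, 121.0]]
46.5 50.5 759 [[-64.9, -20.0, 46.5], [-28.9, 19.7, 47.5], [41.9, 59.4, 50.4]]
(array([  0,   0,   0,   0,  63, 154, 107,   0,   0,   0,   0,   0,   0,
         0,   0,   0,   0,   0,   0,   0,   0,   0,  74,  94,  57,   0,
         0,   0,   0,   0,   0,   0,   0,   0]), array([-60, -58, -56, -54, -52, -50, -48, -46, -44, -42, -40, -38, -36,
       -34, -32, -30, -28, -26, -24, -22, -20, -18, -16, -14, -12, -10,
        -8,  -6,  -4,  -2,   0,   2,   4,   6,   8]))
```

The bay is centred at bed x −31 and the TCP is at −30.7. I'll descend, then push along the bed.

Call:
arm_command(grip=[0.74,0.74,0.74,0.74,0.74,0.74,0.74,0.74,0.74,0.74,0.74,0.74], travel=[[0,0,25],[0,0,54],[0,0,54],[-6,0,54],[-12,0,54],[-20,0,54],[-28,0,54],[-36,0,54],[-44,0,54],[-52,0,54],[-58,0,54],[-58,0,54]], twist=[[0,0,0],[0,0,0],[0,0,0],[0,0,0],[0,0,0],[0,0,0],[0,0,0],[0,0,0],[0,0,0],[0,0,0],[0,0,0],[0,0,0]])

```text
time: 13.35
tool_pos: [0.5366, -0.0398, 0.0958]
tool_rot: [0.72, 0.694, 0.001, 0.0]
wrist_force: [1.9, 3.7, 0.8]
finger_gap: 0.872
```

```bash
python3 - <<'E'
from leg import *
print(tcp());im,d,q=wcloud();np.savez("w5.npz",q=q,im=im)
cv2.imwrite("pics/w5.png",cv2.resize(im[190:330,200:400],None,fx=4,fy=4,interpolation=cv2.INTER_CUBIC))
q=q[(d>.02)&(q[...,0]>-70)&(q[...,0]<80)&(abs(q[...,1])<70)]
for a,c in((99,105),(110,116),(116,122)):
    s=q[(q[:,2]>a)&(q[:,2]<c)&(q[:,1]<0)&(q[:,1]>-20)];print(a,c,len(s),np.percentile(s,[1,50,99],axis=0).round(1).tolist() if len(s) else 0)
s=q[(q[:,2]>47)&(q[:,2]<51)&(q[:,1]>42)&(q[:,1]<60)]
print(s[np.argsort(s[:,0])][::max(1,len(s)//25)].round(1).tolist())
E
```

```text
(13.35, np.float64(27.1), np.float64(12.6), np.float64(95.8), array([1.9, 3.7, 0.8]), 0.872)
99 105 361 [[1.3, -19.9, 99.1], [2.9, -11.8, 102.2], [30.2, -2.7, 104.8]]
110 116 181 [[1.3, -10.5, 110.1], [2.3, -3.4, 113.1], [24.8, -2.8, 116.0]]
116 122 984 [[1.6, -10.8, 116.3], [12.2, -6.7, 119.5], [41.0, -2.9, 120.8]]
[[19.4, 45.3, 47.2], [20.1, 43.2, 48.8], [20.7, 45.1, 49.3], [21.1, 54.6, 50.4], [21.5, 58.5, 47.7], [21.6, 45.9, 48.6], [22.1, 43.2, 49.1], [22.5, 54.8, 50.1], [22.9, 55.6, 49.3], [23.1, 53.8, 48.7], [23.4, 54.3, 49.7], [24.0, 42.8, 47.9], [24.3, 59.7, 49.3], [24.9, 53.8, 49.4], [25.2, 57.5, 50.6], [25.6, 49.9, 49.1], [25.9, 59.9, 48.8], [26.4, 48.3, 47.3], [26.8, 58.4, 50.1], [27.1, 55.3, 49.0], [27.6, 52.9, 47.9], [28.2, 54.9, 48.1], [29.0, 56.0, 49.7], [29.8, 59.3, 49.7], [30.3, 58.0, 50.1], [31.2, 59.4, 49.7]]
```

View pics/w5.png

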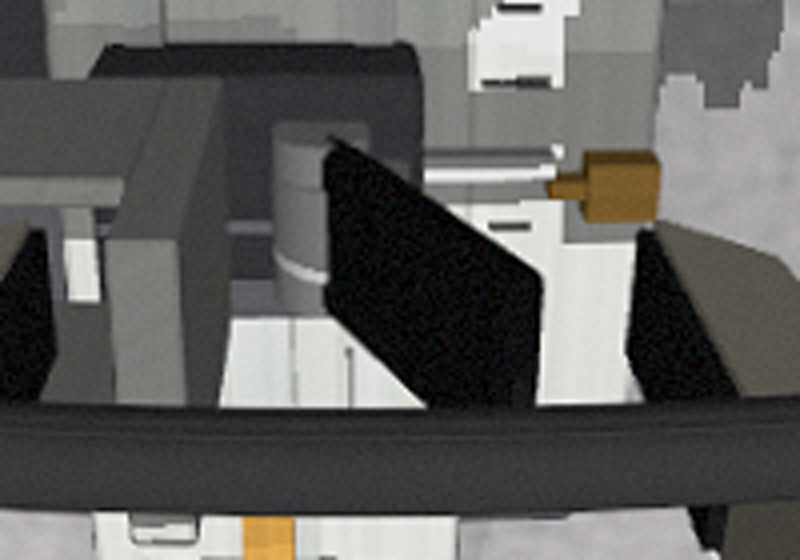

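The pointer at crop (490,165) is just short of the tab tip at (560,187), and the lever is still open. I'll put a number on the gap.

```bash
python3 - <<'E'
from leg import *
f=np.load("w5.npz");q=f["q"]
for n,(x0,x1,y0,y1) in dict(ptr=(430,545,140,200),tip=(548,585,160,210),tab=(590,655,150,225)).items():
    s=q[190+y0//4:190+y1//4,200+x0//4:200+x1//4].reshape(-1,3);s=s[(s[:,2]>46.5)&(s[:,2]<52)];print(n,len(s),s.mean(0).round(1),np.percentile(s,[3,97],axis=0).round(1).tolist())
print(q[190+160//4:190+204//4,335].round(1).tolist(),'\n',q[190+170//4:190+210//4,342].round(1).tolist())
E
```

```text
ptr 205 [21.7 36.8 48.5] [[19.6, 28.0, 46.8], [24.1, 45.7, 49.7]]
tip 56 [25.4 49.8 48.1] [[21.2, 47.2, 46.7], [27.6, 52.9, 49.3]]
tab 264 [25.8 58.7 49.4] [[21.1, 53.8, 47.2], [31.2, 63.8, 50.7]]
[[21.1, 45.9, 48.2], [21.6, 45.9, 48.6], [22.2, 45.8, 49.0], [23.1, 46.0, 48.4], [-53.5, 13.7, 240.5], [27.4, 47.2, 41.2], [27.5, 47.0, 42.6], [28.8, 47.3, 41.2], [29.4, 47.3, 41.6], [29.6, 47.1, 42.9], [30.2, 47.1, 43.2]] 
 [[24.4, 51.4, 43.6], [24.6, 51.2, 44.7], [25.0, 51.1, 45.6], [25.0, 50.8, 47.2], [25.2, 50.6, 48.6], [25.9, 50.7, 48.4], [26.8, 50.8, 48.0], [27.7, 50.9, 47.6], [30.3, 51.9, 43.0], [30.7, 51.8, 43.8]]
```

Call:
arm_command(grip=[0.74,0.74,0.74,0.74,0.74,0.74], travel=[[-2,0,0],[-4.4,0,0],[-4.4,0,0],[-4.4,0,0],[-4.4,0,0],[-4.4,0,0]], twist=[[0,0,0],[0,0,0],[0,0,0],[0,0,0],[0,0,0],[0,0,0]])

```text
time: 14.15
tool_pos: [0.5364, -0.0433, 0.0958]
tool_rot: [0.72, 0.694, 0.001, 0.0]
wrist_force: [2.3, 3.2, -1.6]
finger_gap: 0.868
```

```bash
cat > chk.py <<'E'
from leg import *
import sys
print(tcp());im,d,q=wcloud();cv2.imwrite(sys.argv[1],cv2.resize(im[190:330,200:400],None,fx=4,fy=4,interpolation=cv2.INTER_CUBIC))
ok=(d>.02)&(q[...,0]>-20)&(q[...,0]<70)
g=lambda a,b,c,e,x0=-20:q[ok&(q[...,1]>a)&(q[...,1]<b)&(q[...,2]>c)&(q[...,2]<e)&(q[...,0]>x0)]
for n,s in dict(ptr=g(30,46,47.3,51),tab=g(54,64,47.5,52),tip=g(48.5,52,47.3,51),plate=g(-12,-2,117,122)).items():print(n,len(s),s.mean(0).round(1) if len(s) else 0,np.percentile(s[:,0],[3,97]).round(1) if len(s) else 0)
im,d=camera("scene");P=cloud("scene",d,camera_model("scene")).reshape(-1,3);s=P[(P[:,2]>.0395)&(P[:,2]<.0445)&(np.hypot(*(P[:,:2]-A).T)<.16)][:,:2]
print(cv2.minAreaRect((s*1000).astype(np.float32)))
E
python3 chk.py pics/w6.png
```

```text
(14.15, np.float64(30.6), np.float64(12.4), np.float64(95.8), array([ 2.3,  3.2, -1.6]), 0.868)
ptr 157 [25.4 38.  48.6] [23.4 27.5]
tab 243 [26.  59.  49.6] [21.2 31.3]
tip 20 [26.1 50.4 48.2] [24.5 27.7]
plate 943 [ 18.3  -6.8 119.5] [ 5.5 43.8]
((541.2200927734375, -14.4117431640625), (281.2113342285156, 100.89557647705078), 87.9424057006836)
```

Pointer 25.4 against tab 26.1, the bed is square (87.9 vs 87.7), and the lever is open. I'll close now, centring on plate and paddle as the jaws come in.

Call:
arm_command(grip=[0.52,0.3,0.09,-0.13,-0.35,-0.6,-1,-1,-1,-1,-1], travel=[[-0.6,-5,0],[-0.6,-9,0],[-0.6,-11,0],[-0.6,-11,0],[-0.6,-11,0],[-0.6,-11,0],[-0.6,-11,0],[-0.6,-11,0],[-0.6,-11,0],[-0.6,-11,0],[-0.6,-11,0]], twist=[[0,0,0],[0,0,0],[0,0,0],[0,0,0],[0,0,0],[0,0,0],[0,0,0],[0,0,0],[0,0,0],[0,0,0],[0,0,0]])

```text
time: 15.62
tool_pos: [0.5242, -0.0435, 0.0956]
tool_rot: [0.72, 0.694, 0.0, -0.001]
wrist_force: [-1.9, 3.3, 6.8]
finger_gap: 0.265
```

```bash
python3 chk.py pics/w7.png
```

```text
(15.625, np.float64(31.2), np.float64(0.2), np.float64(95.6), array([-1.9,  3.3,  6.8]), 0.265)
ptr 163 [25.8 37.8 48.6] [23.7 27.9]
tab 229 [25.9 58.9 49.6] [21.1 31. ]
tip 23 [26.1 50.3 48.2] [24.6 27.5]
plate 958 [ 19.3  -7.  119.5] [ 6.1 44.4]
((540.875244140625, -13.100234985351562), (281.70184326171875, 101.22547912597656), 88.09821319580078)
```

View pics/w7.png

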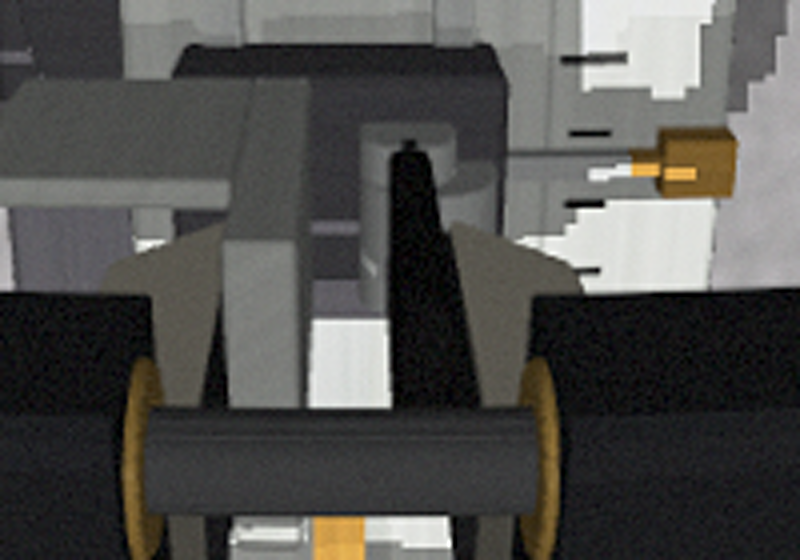

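The pointer lines up with the tab tip (rows ~155–170), the lever is upright, and the fingers pinch both at about 24.4 mm. I'll hold briefly, check the numbers and hand in.

Call:
arm_command(grip=[-1,-1,-1,-1], travel=[[0,0,0],[0,0,0],[0,0,0],[0,0,0]], twist=[[0,0,0],[0,0,0],[0,0,0],[0,0,0]])

```text
time: 16.23
tool_pos: [0.5242, -0.0435, 0.0956]
tool_rot: [0.72, 0.694, 0.0, -0.001]
wrist_force: [-2.4, 4.1, 7.3]
finger_gap: 0.266
```

```bash
python3 chk.py pics/w8.png && python3 -c "
from plant import *
print(job_done())"
```

```text
(16.225, np.float64(31.2), np.float64(0.2), np.float64(95.6), array([-2.4,  4.1,  7.3]), 0.266)
ptr 163 [25.8 38.1 48.5] [23.8 28. ]
tab 234 [25.9 58.9 49.6] [21.2 31.1]
tip 21 [26.2 50.1 48.2] [24.7 27.6]
plate 968 [ 19.3  -7.  119.5] [ 6.1 44.4]
((541.4560546875, -13.521438598632812), (281.6144104003906, 100.8965072631836), 88.0119857788086)
the job is handed in; nothing more can be done
None
```

I swung the bed square by its post, slid the leg to the mark with a finger in the bay, and squeezed the lever shut there. I handed in at about 16 s, still pinching plate and lever together; `job_done()` gives no verdict.

Last checks before handing in:
- **Bed:** measured 0.3 to 0.5° from square, with the base plate's own angle known to about 0.3°.
- **Pointer:** 25.8 mm along the bed against 26.2 mm for the tab tip, so about 0.4 mm apart and steady.
- **Lever and grip:** the jaws closed to 24.5 mm, against the 25 mm given for plate and shut lever, and the picture shows the lever upright. The force on each finger isn't measured directly, only the full grip command and the steady jaw opening.
- **Other things on the bench:** I didn't measure whether any of them moved. The arm passed above them and nothing I saw suggests contact.

One thing didn't go as planned: I tried a half turn of the wrist for a better view and joint 7 came almost to its limit (−2.558 of −2.57 rad). I turned it back before working on the leg.

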